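# Clamp the lid of the bean canister

## Robot

A 6-joint arm with a two-finger parallel gripper is mounted at the origin on the work surface. World frame = base frame: x ahead of the robot, y to its left, z up, the work surface at z = 0. Lengths are in m, angles in rad, forces in N, time in s.
With the tool pointing down it reaches from about 0.375 to 0.975 m from the base axis. Payload 3.8 kg.
Tool frame: the origin (TCP) lies on the centre line of the jaws, within the pads' length; the fingertips stand 22 mm ahead of it and the grasp point (between the pads) lies 3 mm ahead of it; z points along the fingers, x is the direction in which the jaws open and shut, and the axes are right-handed (so a half turn about z gives the same grasp; the last joint's range is limited). The gripper opens to 85 mm and grips with 20 to 120 N. Pads are 22 mm wide; open, the fingers measure 114 mm over their backs; the gripper's body (76 mm by 85 mm) begins 54 mm behind the grasp point. The pads swing forward as they close: fully open they stand 13 mm farther back than shut.
Start: joints at [-1.261, 0.264, 1.604, -0, 1.274, -0.037], TCP at [0.229, -0.635, 0.253] pointing down, gripper open.
Joint ranges: [-2.63, 2.63], [-0.94, 2.18], [0.31, 2.57], [-1.31, 4.45], [0, 2.66], [-2.55, 2.55]. Speed limits (rad/s): [2.57, 2.57, 3.14, 3.14, 3.14, 3.14].

## Interface

Orientations are given as a rotation vector (axis times angle).
In Python, from workcell import bot, viewer gives the robot as it stands.
- The arm moves only by the tool move_arm, never from a script. Its argument "series" is text: rows parted by semicolons, each of 7 numbers parted by spaces: the turn, a rotation vector about the tool's x, y, z scaled (see below), then the shift along the tool's x, y, z scaled (see below), then the opening, from -1 (shut) to 1 (fully open). A call has exactly 8 rows; each row is the pose to reach, as a shift and turn from the pose commanded when the call began, along the tool's axes at that moment; what a row does not reach only later rows make up. The controller multiplies each number of a shift by 100 mm and each number of a turn by 120 degrees. A row lasts 1/10 s, in which the tool goes at most 50 mm and 8.59 degrees, less where a joint would pass 70% of its speed; a pose out of reach is approached as far as the arm can. A call with a number of a shift or a turn outside -1 to 1 is refused whole. A call with a gripper value outside its range is refused whole. The fingers move at their own pace and stop on an object; "squeeze" is the grip in N (left out, the last holds). Time passes only in rows, so rows that repeat a pose let the fingers close, or fill a call up. It gives the time, the measured TCP pose, the force and the opening at its end, in the units of the state.
- bot.read_state(): the state, without advancing time (a new reading comes with each control period).
- viewer.read_camera(name): name is "scene" or "side" or "wrist"; returns a dict with "pixels" (420x560x3 uint8, red, green, blue), "K" (3x3 intrinsics, pixels), "world_to_cam" (4x4, takes a point from world to camera coordinates); the wrist camera has in their place "mount" (4x4, takes a point from camera to tool coordinates, whose origin is the TCP and whose axes are the tool frame's). Camera axes: x right, y up, looking along -z (the intrinsics and any distortion apply to the point x, -y, -z); pixel columns grow to the right and rows downward; lengths in m; the calibration is good to about 2 mm. A picture is of the moment at which its call begins: read the wrist's pose just before it. There is no depth.
- bot.finish_job(): hands the job in, once; it reports no verdict.
The state is a dict: "time": time; "q": joint angles; "joint_vel": joint speeds; "joint_torque": joint torques, N m; "tool_pos": TCP position; "tcp_rot": TCP orientation; "wrist_force": force on the tool from outside, world axes, zero at the start; "torque": the same for the moment, N m; "width": opening from 0.0 (shut) to 1.0 (fully open).
Only numpy, scipy, OpenCV 4.12 (cv2) and the standard library are available. Lean on these libraries where they do the work, as an engineer would, in place of code of your own. Each camera call takes 0.05 s, during which the arm holds its last target.

## Task

The lid is on the steel bean canister on the coffee bar, but not clamped. With your fingertips or the outside of the fingers, swing the clamp strap across the lid until its slotted end sits fully home around the stud, then push the red cam lever all the way down so that it locks the strap. Pick nothing up, leave the canister standing where it is and disturb nothing else on the bar, and finish clear of everything.

Things in the scene. Friction and masses are not known exactly. Their poses are not given: they have to be found in the camera images.
- canister: Round steel canister of coffee beans, about 2.5 kg, standing loose on a rubber foot; diameter 150 mm, its flat lid (diameter 156 mm) has its upper face 132 mm above the bar. Origin at the centre of its underside. Ears on its wall carry the strap's pivot post on its -y side and the stud with the red cam lever on its +y side, each 92 mm from its axis; the ears reach 108 mm from the axis.
- strap (a joint): Angle of the clamp strap about its upright pivot post, rad. 0 = closed: it lies across the lid along the canister's +y and its slot's bottom has met the stud (a stop). Positive = open, turned counter-clockwise seen from above, 2.1 at most (1.57: along the canister's -x). It swings level, needs about 1 N at its middle and stays where it is left.
- strap_pivot (a point): Point on the strap's upright pivot axis, at half the strap's thickness (150 mm above the bar). A nut stands on it, up to 166 mm above the bar.
- strap_middle (a point): Point on the strap's centre line, at half its thickness, 92 mm from the pivot axis. The strap is a brass bar 26 mm wide (sides 13 mm from this point) and 12 mm thick, underside 144 mm, upper face 156 mm above the bar, 202 mm long from the pivot to its free end. At this point a rubber pad (diameter 24 mm) hangs below it, just clear of the lid; when closed it is over the lid's middle.
- strap_slot (a point): Centre of the slot in the strap's free end, at half its thickness, 184 mm from the pivot axis; on the stud's axis when closed. The slot is 12 mm wide, open on the side that leads when closing.
- lever (a joint): Angle of the red cam lever about its level pin at the top of the stud, rad. 0 = fully raised (84 degrees above level); it grows as the lever is pushed over and down towards the canister's -x; 1.47 = fully down (level, a stop). Pushing takes about 4 N at the paddle, up to 8 N near the end as the cams bite; it stays where it is left. The strap passes under its cams only while it is up.
- lever_pin (a point): Middle of the lever's pin, about 170 mm above the bar, over the stud. The pin lies along the canister's y.
- lever_grip (a point): Point in the middle of the lever's red paddle, 60 mm from the pin. The lever is straight, 78 mm long from the pin; the paddle is its outer 46 mm, 22 mm wide and 11 mm thick (faces 5.5 mm to either side of this point).
- stud (a joint): How far the cam has drawn the stud up against its spring stack, m: 0 while the lever is up, about 0.001 (some 10 N of clamping force) when the lever is fully down with its two dark cam discs (radius 10 mm) bearing on the closed strap's fork; 0 again if no strap is under the cams.
- cup: Blue china coffee cup, 80 mm wide, 62 mm tall, on the saucer. Origin under its centre.
- saucer: White saucer, 140 mm wide, 18 mm tall. Origin under its centre.
- milk_jug: Small steel milk jug, 72 mm wide and 85 mm tall. Origin under its centre.
- sugar_jar: Amber glass jar with a black lid, 72 mm wide, 90 mm tall. Origin under its centre.
- filter_tin: Dark red tin, 72 mm wide, 55 mm tall. Origin under its centre.
- bean_scoop: Brass bean scoop with a dark wooden handle, lying flat along its x.
- paddle: Pale bamboo stirring paddle, 240 mm long, lying flat along its x.
- timer: White square kitchen timer, 62 mm wide, 14 mm tall, lying flat. Origin under its centre.

How it is judged:
On the way, in this order (a step that is already met when the one before it is completed fails the run):
1. the strap is fully home around the stud, with the lever still up (value of joint strap below 0.06 rad and value of joint lever below 0.6 rad), for 0.2 s.
2. the cam lever is fully down and its cams press on the strap (value of joint strap below 0.06 rad and value of joint lever above 1.35 rad and value of joint stud above 0.0005 m), for 0.2 s.
At the end, for the whole second after the job is handed in: The strap is home (joint below 0.06 rad), the lever is down (joint above 1.35 rad), the cams clamp the strap (stud drawn up by more than 0.5 mm); the canister stands upright and at rest within 30 mm of where it stood, and every other thing on the bar is within 20 mm of where it was (all of step 2 and distance of canister from where it was at the start of the episode below 0.03 m and angle between canister's own z axis and vertical below 0.03 rad and linear speed of canister below 0.01 m/s and distance of each of cup, saucer, milk_jug, sugar_jar, filter_tin, bean_scoop, paddle, timer from where it was at the start of the episode below 0.02 m); the robot touches nothing.
It fails at once if the canister is lifted or tipped (by more than 8 mm or 0.15 rad) (height (world z) of canister above 0.008 m or angle between canister's own z axis and vertical above 0.15 rad).
It fails at once if the canister is pushed more than 40 mm along the bar (distance of canister from where it was at the start of the episode above 0.04 m).
It fails at once if the lever is pushed down (beyond 0.9 rad) before the strap is over (still open by more than 0.2 rad) (value of joint lever above 0.9 rad and value of joint strap above 0.2 rad).
It fails at once if another thing on the bar is lifted or moved by more than 30 mm (distance of any of cup, saucer, milk_jug, sugar_jar, filter_tin, bean_scoop, paddle, timer from where it was at the start of the episode above 0.03 m).
It also fails if it takes over 51 s, if anything falls off the work surface, if the arm or the gripper's body presses on something with over 40 N, if the wrist force passes 120 N, or if a joint passes its speed limit or range.

## Working session

There is one attempt and no reset: what is moved stays moved. The work goes in short steps, Python scripts to look and compute and a tool call to move; the robot and the scene stay as the last step left them, time stands still between calls to the robot, and variables do not carry over. Pictures are saved under pics/ and viewed, and the job is handed in when it is done.

Besides the shell and the picture viewer there is one more tool, called after "Call:" by a JSON object that holds its "method" and its "body", one argument or row to a line. move_arm: Moves the arm, as the interface text tells. Its arguments: {"type":"object","properties":{"series":{"type":"string"},"squeeze":{"type":"number"}},"required":["series"]}

```bash
mkdir -p pics; ls; python3 - <<'E'
from workcell import bot, viewer
import cv2
s=bot.read_state();print({k:(v if not hasattr(v,'__len__') else [round(float(x),4) for x in v]) for k,v in s.items()})
for n in ["scene","side","wrist"]:
    d=viewer.read_camera(n);cv2.imwrite(f"pics/{n}0.png",d["pixels"][:,:,::-1]);print(n,d["K"],d.get("world_to_cam",d.get("mount")),[k for k in d])
E
```

```text
pics
{'time': 0.0, 'q': [-1.2609, 0.2648, 1.6054, 0.0, 1.2737, -0.0369], 'joint_vel': [0.0006, 0.0, 0.0006, -0.0003, -0.0003, -0.0001], 'joint_torque': [0.0011, -51.5109, -36.7316, 0.0002, 0.0129, -0.0], 'tool_pos': [0.2292, -0.6342, 0.2519], 'tcp_rot': [-2.5703, 1.8041, 0.0028], 'wrist_force': [0.3414, -0.5971, -0.7145], 'torque': [0.0376, 0.0106, -0.0152], 'width': 0.9980856438279795}
scene [[413.52887743   0.         279.45755681]
 [  0.         413.52887743 220.71639443]
 [  0.           0.           1.        ]] [[ 0.5847383   0.81110384  0.01384493 -0.33157996]
 [-0.54361017  0.37911554  0.74883869  0.17999044]
 [ 0.60213711 -0.44540091  0.66260767 -1.34087638]
 [ 0.          0.          0.          1.        ]] ['pixels', 'K', 'world_to_cam']
side [[392.58778986   0.         275.87008941]
 [  0.         392.58778986 212.71350431]
 [  0.           0.           1.        ]] [[-0.91270862 -0.40838909 -0.01346611  0.49124721]
 [ 0.26355345 -0.61356009  0.74436792 -0.25938287]
 [-0.312254    0.67584197  0.66763393 -0.84297743]
 [ 0.          0.          0.          1.        ]] ['pixels', 'K', 'world_to_cam']
wrist [[344.55643797   0.         274.28544599]
 [  0.         344.55643797 210.42173503]
 [  0.           0.           1.        ]] [[ 9.99996892e-01 -2.41324541e-03  6.26777114e-04  8.42787046e-04]
 [-2.15095211e-03 -9.62116619e-01 -2.72629758e-01 -6.94123429e-02]
 [ 1.26095519e-03  2.72627563e-01 -9.62118819e-01 -1.20162482e-01]
 [ 0.00000000e+00  0.00000000e+00  0.00000000e+00  1.00000000e+00]] ['pixels', 'K', 'mount']
```

View pics/scene0.png

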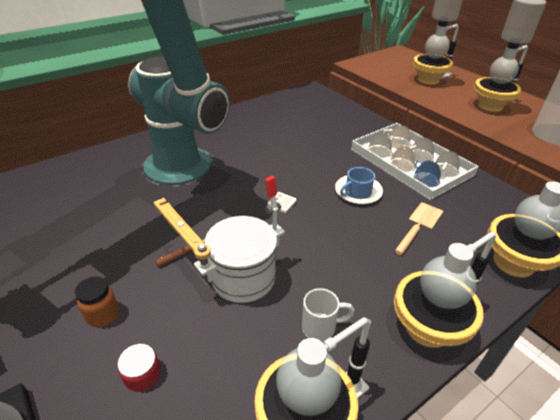

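View pics/side0.png

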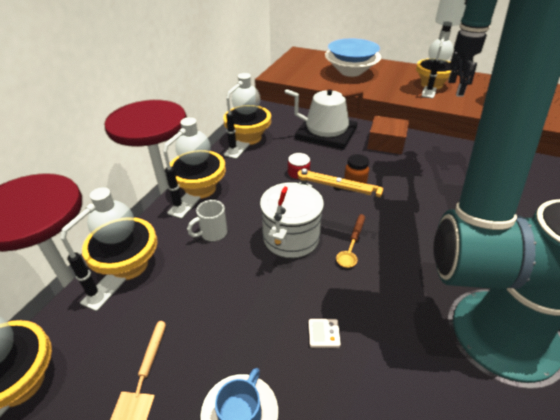

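View pics/wrist0.png

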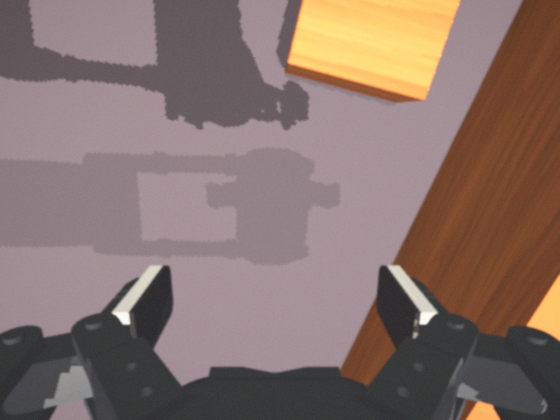

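```bash
python3 - <<'E'
import cv2
a=cv2.imread("pics/scene0.png")[160:310,140:300];cv2.imwrite("pics/sc_c.png",cv2.resize(a,None,fx=5,fy=4*1,interpolation=cv2.INTER_CUBIC)[:600] if 0 else cv2.resize(a,(640,600),interpolation=cv2.INTER_CUBIC))
a=cv2.imread("pics/side0.png")[150:270,240:400];cv2.imwrite("pics/si_c.png",cv2.resize(a,(800,600),interpolation=cv2.INTER_CUBIC))
E
```

```text
(no output)
```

View pics/sc_c.png

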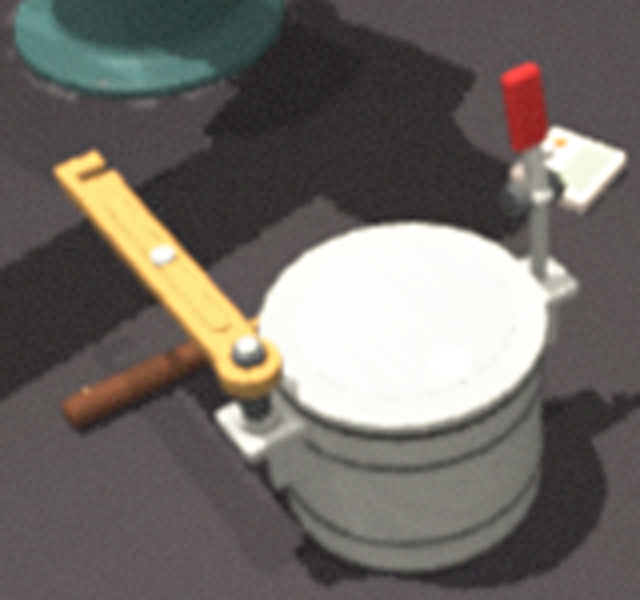

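View pics/si_c.png

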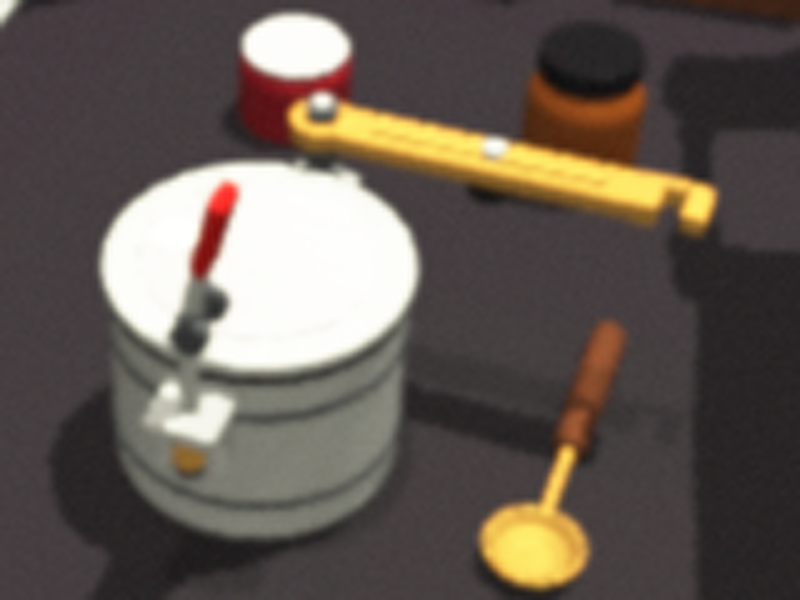

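```bash
cat > h.py <<'E'
import numpy as np, json
from workcell import bot, viewer
from scipy.optimize import least_squares
from scipy.spatial.transform import Rotation as R
def proj(K,T,p):
    c=(T@np.append(p,1))[:3]; q=K@np.array([c[0],-c[1],-c[2]]); return q[:2]/q[2]
def wc(d,s=None):
    if "world_to_cam" in d: return d["world_to_cam"]
    s=s or bot.read_state(); M=np.eye(4);M[:3,:3]=R.from_rotvec(s["tcp_rot"]).as_matrix();M[:3,3]=s["tool_pos"]
    return np.linalg.inv(M@d["mount"])
def pts(p):
    x,y,a,s,l=p; c,sn=np.cos(a),np.sin(a)
    W=lambda q:np.array([x+c*q[0]-sn*q[1],y+sn*q[0]+c*q[1],q[2]])
    S=lambda r,z,w=0:W([-np.sin(s)*r+np.cos(s)*w,-.092+np.cos(s)*r+np.sin(s)*w,z])
    e=np.radians(84)-l
    L=lambda r:W([-np.cos(e)*r,.092,.170+np.sin(e)*r])
    return dict(nut=S(0,.164),mid=S(.092,.157),slot=S(.184,.15),end=S(.202,.15),pin=L(0),grip=L(.06),tip=L(.078),lid=W([0,0,.132]),cl=W([0,0,0]))
E
python3 - <<'E'
from h import *
cams={n:viewer.read_camera(n) for n in("scene","side")}
ob=[("scene","nut",246,345),("scene","mid",161,255),("scene","tip",522,68),("scene","grip",524,107),("scene","pin",537,188),("scene","lid",403,323),
("side","nut",323,104),("side","mid",493,148),("side","pin",200,315),("side","tip",228,187),("side","lid",260,261)]
O=[(n,k,*((140+u/4,160+v/4) if n=="scene" else (240+u/5,150+v/5))) for n,k,u,v in ob]
f=lambda p:np.concatenate([proj(cams[n]["K"],cams[n]["world_to_cam"],pts(p)[k])-[u,v] for n,k,u,v in O])
best=min((least_squares(f,[.55,0,a,1.5,0.],loss='soft_l1') for a in np.arange(-3,3.1,1)),key=lambda r:r.cost)
print(best.cost,best.x.round(4))
for o,r in zip(O,f(best.x).reshape(-1,2)):print(o,r.round(1))
for k,v in pts(best.x).items():print(k,v.round(4))
json.dump(list(best.x),open("fit.json","w"))
E
```

```text
7.226903213757449 [ 0.5277 -0.0797  0.0498  1.5665  0.0577]
('scene', 'nut', 201.5, 246.25) [ 0.1 -0. ]
('scene', 'mid', 180.25, 223.75) [-0.1  0.9]
('scene', 'tip', 270.5, 177.0) [-0.6  0.3]
('scene', 'grip', 271.0, 186.75) [-0.3 -2. ]
('scene', 'pin', 274.25, 207.0) [-0.9  1.3]
('scene', 'lid', 240.75, 240.75) [-0.7 -2.5]
('side', 'nut', 304.6, 170.8) [-0.4  0.1]
('side', 'mid', 338.6, 179.6) [0. 1.]
('side', 'pin', 280.0, 213.0) [-1.2  0.8]
('side', 'tip', 285.6, 187.4) [-1.6  0.8]
('side', 'lid', 292.0, 202.2) [ 0.2 -0.3]
nut [ 0.5322 -0.1716  0.164 ]
mid [ 0.4403 -0.1758  0.157 ]
slot [ 0.3484 -0.1799  0.15  ]
end [ 0.3304 -0.1808  0.15  ]
pin [0.5231 0.0122 0.17  ]
grip [0.5134 0.0117 0.2292]
tip [0.5105 0.0116 0.247 ]
lid [ 0.5277 -0.0797  0.132 ]
cl [ 0.5277 -0.0797  0.    ]
```

```bash
cat >> h.py <<'E'
def ray(d,u,v,z,T=None):
    T=d["world_to_cam"] if T is None else T; K=d["K"]
    r=np.array([(u-K[0,2])/K[0,0],-(v-K[1,2])/K[1,1],-1.]); M=np.linalg.inv(T); o=M[:3,3]; w=M[:3,:3]@r
    return o+w*(z-o[2])/w[2]
def to(target,yawx=None):
    """shift (tool axes, scaled) from measured pose to world target; turn about tool z"""
    s=bot.read_state();M=R.from_rotvec(s["tcp_rot"]).as_matrix()
    return (M.T@(np.array(target)-s["tool_pos"])/.1).round(3)
E
python3 - <<'E'
from h import *
d=viewer.read_camera("scene")
for n,u,v,z in[("jar",92,291,.09),("tin",139,360,.055),("jug",320,297,.085),("timer",284,202,.014),("cup",360,177,.062)]:print(n,ray(d,u,v,z).round(3))
s=bot.read_state();print(R.from_rotvec(s["tcp_rot"]).as_matrix().round(3),s["time"])
for t in([.447,-.28,.26],[.447,-.24,.165]):print(to(t))
E
```

```text
jar [ 0.449 -0.385  0.09 ]
tin [ 0.627 -0.364  0.055]
jug [ 0.725 -0.013  0.085]
timer [0.365 0.162 0.014]
cup [0.445 0.375 0.062]
[[ 0.34  -0.94  -0.   ]
 [-0.94  -0.34   0.001]
 [-0.001 -0.    -1.   ]] 0.3
[-2.595 -3.252 -0.07 ]
[-2.971 -3.388  0.881]
```

Call:
{"method": "move_arm", "body": {
  "series": "0 0 0.06 -0.25 -0.3 0 -1; 0 0 0.12 -0.5 -0.6 0 -1; 0 0 0.17 -0.75 -0.9 0 -1; 0 0 0.17 -0.9 -1 0 -1; 0 0 0.17 -0.95 -1 0 -1; 0 0 0.17 -0.95 -1 0 -1; 0 0 0.17 -0.95 -1 0 -1; 0 0 0.17 -0.95 -1 0 -1"
}}

```text
time: 1.1
tool_pos: [0.2905, -0.5127, 0.2533]
tcp_rot: [2.21, -2.232, 0.001]
wrist_force: [-0.7, -0.3, -0.2]
width: -0.003
```

```bash
python3 - <<'E'
from h import *
import cv2
s=bot.read_state();print(s["time"],s["tool_pos"],R.from_rotvec(s["tcp_rot"]).as_matrix().round(3),s["width"])
d=viewer.read_camera("wrist");cv2.imwrite("pics/wrist1.png",d["pixels"][:,:,::-1]);print(to([.447,-.25,.26]))
E
```

```text
1.1 [ 0.29052448 -0.51271751  0.25331101] [[-0.01  -1.    -0.   ]
 [-1.     0.01  -0.001]
 [ 0.001  0.    -1.   ]] -0.002878707170281743
[-2.642 -1.537 -0.069]
```

View pics/wrist1.png

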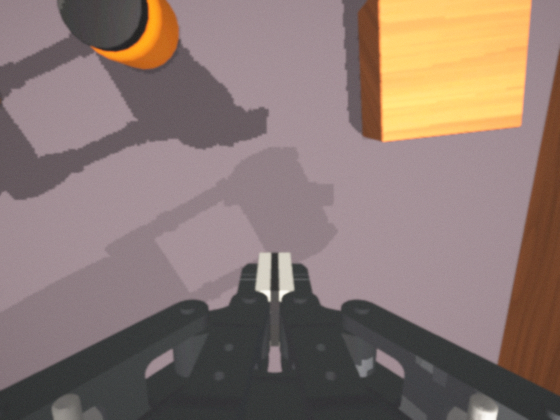

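```bash
python3 - <<'E'
from h import *
d=viewer.read_camera("wrist");T=np.linalg.inv(d["mount"])
for z in(.009,.015,.022,.03,.035):
  for y in(-.011,.011):print(z,y,proj(d["K"],T,[0,y,z]).round(1),proj(d["K"],T,[.0145,y,z]).round(1)[0])
E
```

```text
0.009 -0.011 [272.8 262.5] 308.4
0.009 0.011 [272.7 310.2] 306.9
0.015 -0.011 [272.8 256.5] 307.0
0.015 0.011 [272.8 302.7] 305.6
0.022 -0.011 [272.9 250.2] 305.6
0.022 0.011 [272.9 294.6] 304.3
0.03 -0.011 [273.  243.6] 304.1
0.03 0.011 [272.9 286.2] 302.9
0.035 -0.011 [273.  239.8] 303.3
0.035 0.011 [273.  281.3] 302.2
```

Call:
{"method": "move_arm", "body": {
  "series": "0 0 0 -0.3 -0.2 0 -1; 0 0 0 -0.6 -0.4 0 -1; 0 0 0 -0.9 -0.6 0 -1; 0 0 0 -1 -0.75 0 -1; 0 0 0 -1 -0.75 0 -1; 0 0 0 -1 -0.75 0 -1; 0 0 0 -1 -0.75 0 -1; 0 0 0 -1 -0.75 0 -1"
}}

```text
time: 2.0
tool_pos: [0.3664, -0.4131, 0.2532]
tcp_rot: [2.209, -2.233, -0.0]
wrist_force: [0.2, -0.4, -0.5]
width: -0.0
```

Call:
{"method": "move_arm", "body": {
  "series": "0 0 0 -0.3 -0.2 0 -1; 0 0 0 -0.6 -0.4 0 -1; 0 0 0 -0.9 -0.6 0 -1; 0 0 0 -1 -0.78 0 -1; 0 0 0 -1 -0.78 0 -1; 0 0 0 -1 -0.78 0 -1; 0 0 0 -1 -0.78 0 -1; 0 0 0 -1 -0.78 0 -1"
}}

```text
time: 2.8
tool_pos: [0.4452, -0.3138, 0.2532]
tcp_rot: [2.209, -2.233, -0.0]
wrist_force: [-0.4, -0.2, -0.7]
width: 0.004
```

```bash
python3 - <<'E'
from h import *
import cv2
s=bot.read_state();print(s["time"],s["tool_pos"],s["width"])
d=viewer.read_camera("wrist");cv2.imwrite("pics/wrist2.png",d["pixels"][:,:,::-1]);print(to([.447,-.235,.165]))
E
```

```text
2.8 [ 0.44518905 -0.31380735  0.25320531] 0.004165603121762247
[-0.787 -0.009  0.882]
```

View pics/wrist2.png

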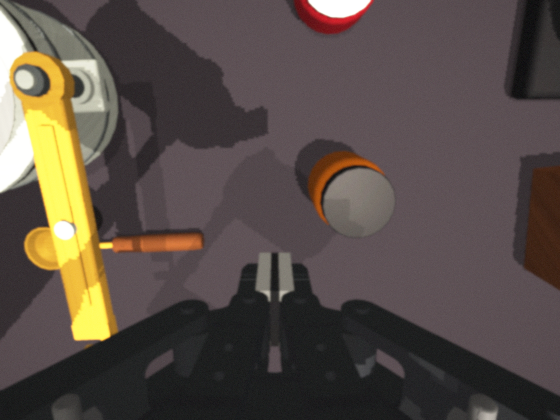

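```bash
python3 - <<'E'
from h import *
d=viewer.read_camera("wrist");T=wc(d);p=pts(json.load(open("fit.json")))
for k,u,v,z in[("nut",33,80,.166),("mid",65,229,.157)]:print(k,proj(d["K"],T,p[k]),ray(d,u,v,z,T).round(4),p[k].round(4))
print(to([.447,-.235,.166]))
x,y,a=json.load(open("fit.json"))[:3]
# waypoints for strap angle
for sd in(1.5,1.3,1.1,.9,.7,.5,.3,.15,0.05,0,-.05):
    th=a+sd; d_=np.array([-np.sin(th),np.cos(th)]);n=np.array([np.cos(th),np.sin(th)])  # n = opening->closing dir?
    piv=p["nut"][:2]; off=.013+.009*abs(n[1])+.011*abs(n[0])
    print(sd,(piv+.085*d_-n*off).round(4))
E
```

```text
nut [23.82754294 83.57240469] [ 0.5339 -0.1785  0.166 ] [ 0.5322 -0.1716  0.164 ]
mid [ 66.11359623 231.27320538] [ 0.4419 -0.1753  0.157 ] [ 0.4403 -0.1758  0.157 ]
[-0.786 -0.008  0.873]
1.5 [ 0.4468 -0.192 ]
1.3 [ 0.444  -0.1765]
1.1 [ 0.4441 -0.1603]
0.9 [ 0.4476 -0.1438]
0.7 [ 0.4544 -0.1279]
0.5 [ 0.4647 -0.1133]
0.3 [ 0.4783 -0.1008]
0.15 [ 0.4903 -0.0933]
0.05 [ 0.499  -0.0895]
0 [ 0.5036 -0.0879]
-0.05 [ 0.5082 -0.0866]
```

Call:
{"method": "move_arm", "body": {
  "series": "0 0 0 -0.3 0 0 -1; 0 0 0 -0.6 0 0 -1; 0 0 0 -0.75 0 0.2 -1; 0 0 0 -0.75 0 0.5 -1; 0 0 0 -0.75 0 0.75 -1; 0 0 0 -0.75 0 0.92 -1; 0 0 0 -0.75 0 0.92 -1; 0 0 0 -0.75 0 0.92 -1"
}}

```text
time: 3.7
tool_pos: [0.4466, -0.2382, 0.1615]
tcp_rot: [2.21, -2.232, -0.001]
wrist_force: [0.5, 0.1, -0.1]
width: -0.003
```

```bash
python3 - <<'E'
from h import *
import cv2
s=bot.read_state();print(s["time"],s["tool_pos"],s["wrist_force"])
for n in("scene","side"):
    d=viewer.read_camera(n);a=d["pixels"][:,:,::-1];a=a[120:320,100:340] if n=="scene" else a[100:280,230:450]
    cv2.imwrite(f"pics/{n}3.png",cv2.resize(a,None,fx=3,fy=3))
for sd,xy in[(1.3,(.444,-.1765)),(1.1,(.4441,-.16)),(.9,(.4476,-.1438)),(.7,(.4544,-.1279)),(.5,(.4647,-.1133))]:print(sd,to([*xy,.161]))
E
```

```text
3.7 [ 0.44655229 -0.23819815  0.16147733] [ 0.49600933  0.07686924 -0.09794358]
1.3 [-0.622  0.041  0.017]
1.1 [-0.787  0.042  0.016]
0.9 [-0.949  0.009  0.016]
0.7 [-1.109 -0.058  0.016]
0.5 [-1.256 -0.159  0.016]
```

View pics/scene3.png

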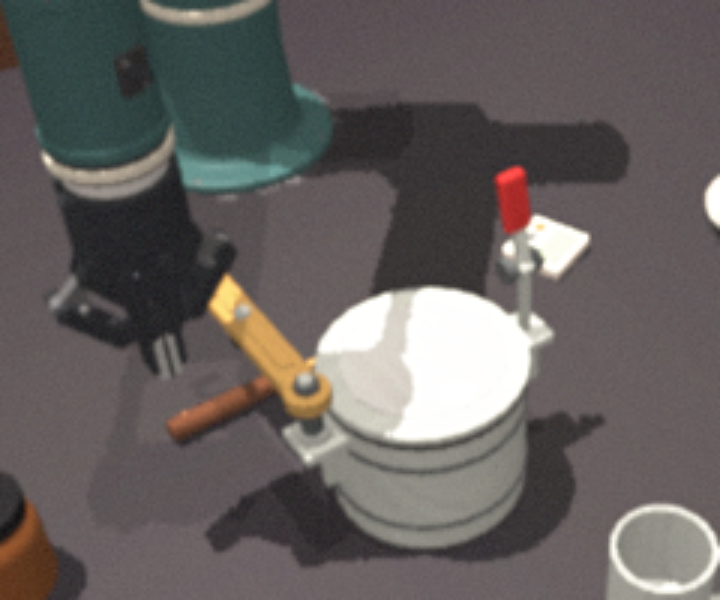

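View pics/side3.png

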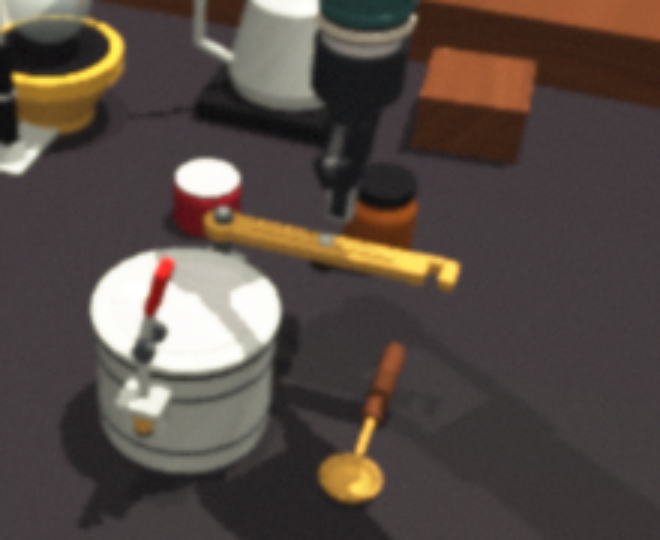

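Call:
{"method": "move_arm", "body": {
  "series": "0 0 0 -0.2 0 0 -1; 0 0 0 -0.4 0.01 0 -1; 0 0 0 -0.5 0.03 0 -1; 0 0 0 -0.62 0.04 0 -1; 0 0 0 -0.7 0.04 0 -1; 0 0 0 -0.79 0.04 0 -1; 0 0 0 -0.87 0.03 0 -1; 0 0 0 -0.95 0.01 0 -1"
}}

```text
time: 4.6
tool_pos: [0.4465, -0.1424, 0.1612]
tcp_rot: [2.211, -2.232, -0.0]
wrist_force: [-0.6, -1.5, 0.8]
width: -0.002
```

```bash
python3 - <<'E'
from h import *
import cv2
s=bot.read_state();print(s["time"],s["tool_pos"],s["wrist_force"])
for n in("side",):
    d=viewer.read_camera(n);a=d["pixels"][:,:,::-1];a=a[100:280,230:450]
    cv2.imwrite(f"pics/{n}4.png",cv2.resize(a,None,fx=3,fy=3))
for sd,xy in[(.8,(.451,-.136)),(.7,(.4544,-.1279)),(.5,(.4647,-.1133)),(.3,(.4783,-.1008)),(.15,(.4903,-.0933)),(.05,(.499,-.0895))]:print(sd,to([*xy,.161]))
E
```

```text
4.6 [ 0.44651789 -0.14238673  0.16120381] [-0.61477276 -1.47313037  0.75608376]
0.8 [-0.053 -0.042  0.001]
0.7 [-0.135 -0.076  0.001]
0.5 [-0.282 -0.177  0.001]
0.3 [-0.408 -0.312  0.001]
0.15 [-0.484 -0.431  0.001]
0.05 [-0.523 -0.518  0.001]
```

View pics/side4.png

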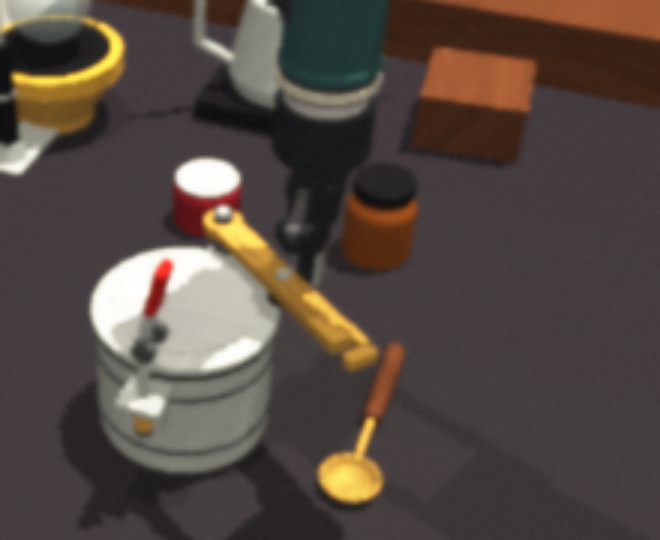

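Working as planned: the strap is turned about half way (free end at (365,350) in the crop) and the canister is unmoved.

Call:
{"method": "move_arm", "body": {
  "series": "0 0 0 -0.05 -0.04 0 -1; 0 0 0 -0.13 -0.08 0 -1; 0 0 0 -0.21 -0.12 0 -1; 0 0 0 -0.28 -0.18 0 -1; 0 0 0 -0.35 -0.24 0 -1; 0 0 0 -0.4 -0.3 0 -1; 0 0 0 -0.45 -0.36 0 -1; 0 0 0 -0.46 -0.39 0 -1"
}}

```text
time: 5.45
tool_pos: [0.4865, -0.0964, 0.1612]
tcp_rot: [-2.212, 2.231, 0.001]
wrist_force: [-1.5, 0.8, -0.3]
width: -0.006
```

```bash
python3 - <<'E'
from h import *
import cv2
s=bot.read_state();print(s["time"],s["tool_pos"],s["wrist_force"])
for n in("side","scene"):
    d=viewer.read_camera(n);a=d["pixels"][:,:,::-1];a=a[120:320,100:340] if n=="scene" else a[100:280,230:450]
    cv2.imwrite(f"pics/{n}5.png",cv2.resize(a,None,fx=3,fy=3))
for sd,xy in[(.15,(.4903,-.0933)),(.05,(.499,-.0895)),(0,(.5036,-.088))]:print(sd,to([*xy,.161]))
E
```

```text
5.45 [ 0.48649769 -0.09637016  0.16116593] [-1.48380008  0.78397792 -0.34637472]
0.15 [-0.036 -0.037  0.003]
0.05 [-0.074 -0.123  0.003]
0 [-0.09  -0.169  0.003]
```

View pics/side5.png

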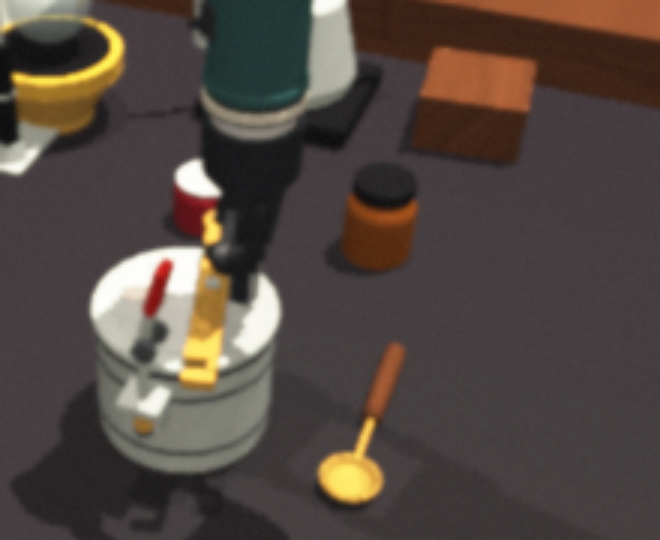

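View pics/scene5.png

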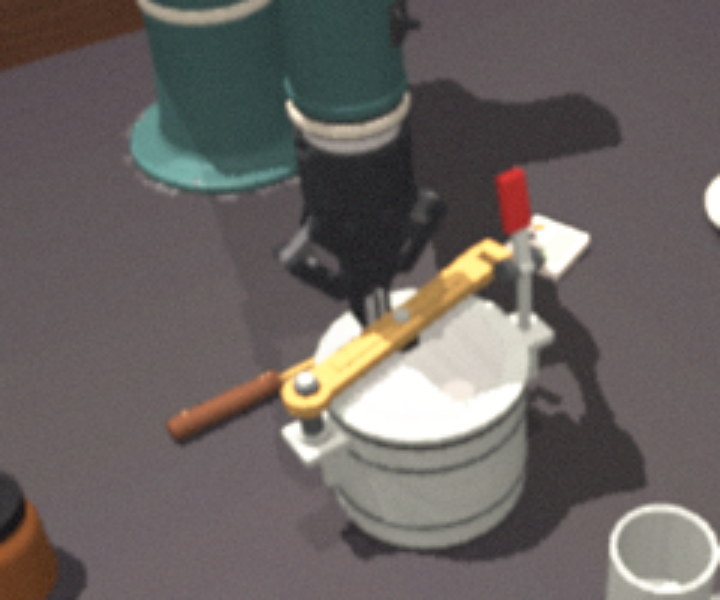

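Call:
{"method": "move_arm", "body": {
  "series": "0 0 0 -0.02 -0.03 0 -1; 0 0 0 -0.04 -0.06 0 -1; 0 0 0 -0.05 -0.09 0 -1; 0 0 0 -0.06 -0.12 0 -1; 0 0 0 -0.07 -0.14 0 -1; 0 0 0 -0.08 -0.16 0 -1; 0 0 0 -0.08 -0.17 0 -1; 0 0 0 -0.08 -0.17 0 -1"
}}

```text
time: 6.35
tool_pos: [0.5033, -0.0892, 0.1613]
tcp_rot: [-2.211, 2.231, 0.0]
wrist_force: [0.2, 0.5, -0.6]
width: -0.0
```

```bash
cat > look.py <<'E'
from h import *
import cv2,sys
k=sys.argv[1]
s=bot.read_state();print(s["time"],s["tool_pos"],s["wrist_force"])
for n in("side","scene"):
    d=viewer.read_camera(n);a=d["pixels"][:,:,::-1];a=a[120:320,160:320] if n=="scene" else a[150:260,240:360]
    cv2.imwrite(f"pics/{n}{k}.png",cv2.resize(a,None,fx=3 if n=="scene" else 5,fy=3 if n=="scene" else 5,interpolation=cv2.INTER_CUBIC))
E
python3 look.py 6
```

```text
6.35 [ 0.50327572 -0.0891743   0.16128508] [ 0.23896874  0.4845638  -0.58466868]
```

View pics/side6.png

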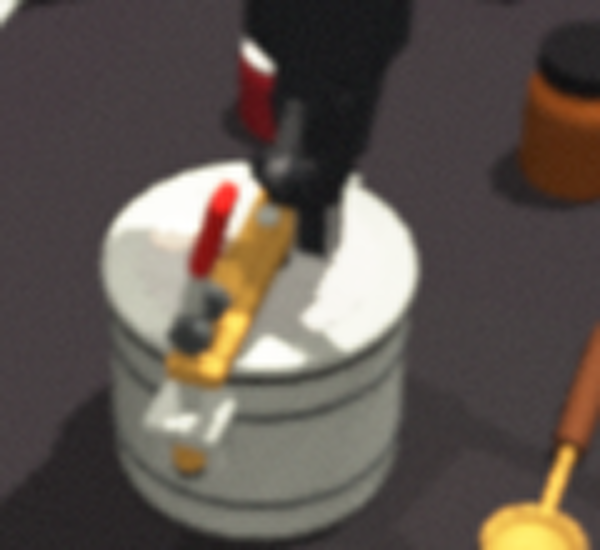

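View pics/scene6.png

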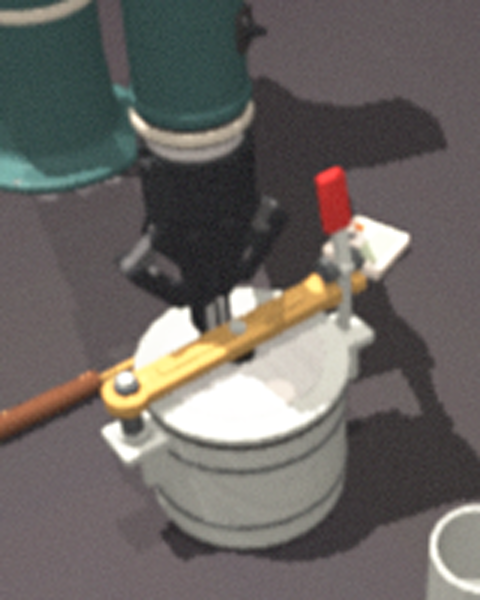

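Call:
{"method": "move_arm", "body": {
  "series": "0 0 0 0 -0.01 0 -1; 0 0 0 0 -0.015 0 -1; 0 0 0 0 -0.02 0 -1; 0 0 0 0 -0.025 0 -1; 0 0 0 0 -0.03 0 -1; 0 0 0 0 -0.035 0 -1; 0 0 0 0 -0.04 0 -1; 0 0 0 0 -0.04 0 -1"
}}

```text
time: 7.25
tool_pos: [0.5072, -0.0895, 0.1612]
tcp_rot: [-2.211, 2.232, -0.0]
wrist_force: [-0.9, 1.1, 0.4]
width: 0.003
```

```bash
python3 look.py 7
```

```text
7.25 [ 0.50715891 -0.08948057  0.16123717] [-0.93364249  1.12976776  0.44749367]
```

View pics/side7.png

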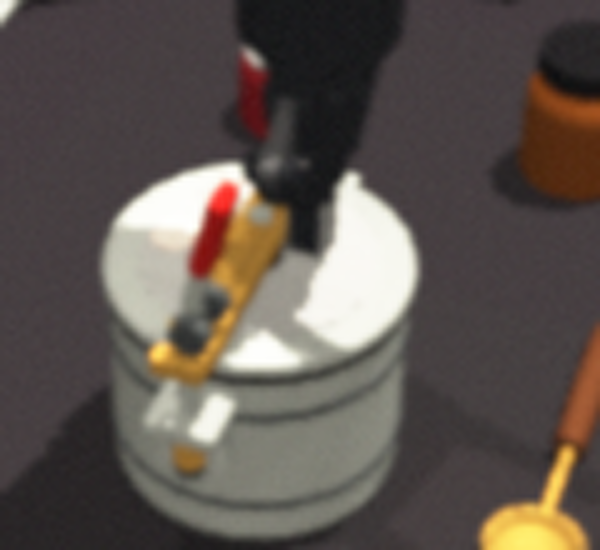

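Still moving freely (about 1 N); the strap end is now under the cams, at (180,360). Continue in small steps.

Call:
{"method": "move_arm", "body": {
  "series": "0 0 0 0 -0.01 0 -1; 0 0 0 0 -0.015 0 -1; 0 0 0 0 -0.02 0 -1; 0 0 0 0 -0.025 0 -1; 0 0 0 0 -0.03 0 -1; 0 0 0 0 -0.03 0 -1; 0 0 0 0 -0.03 0 -1; 0 0 0 0 -0.03 0 -1"
}}

```text
time: 8.15
tool_pos: [0.5077, -0.0894, 0.1611]
tcp_rot: [2.209, -2.229, -0.006]
wrist_force: [-9.4, 0.9, 6.1]
width: -0.0
```

```bash
python3 look.py 8
```

```text
8.15 [ 0.50770362 -0.08942342  0.16114443] [-9.39624268  0.89180987  6.08619623]
```

View pics/side8.png

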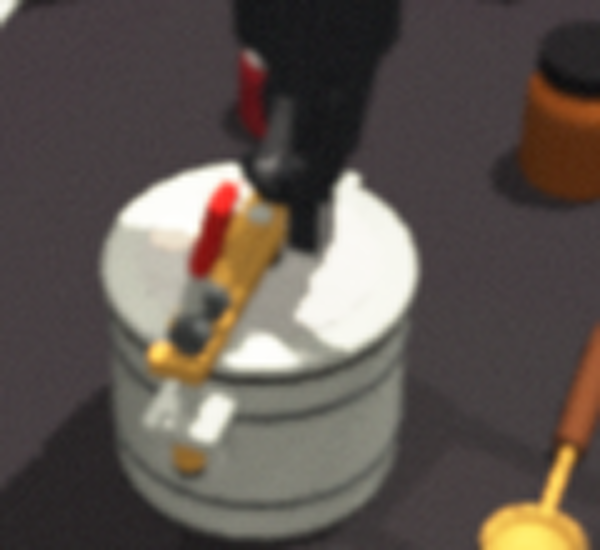

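View pics/scene8.png

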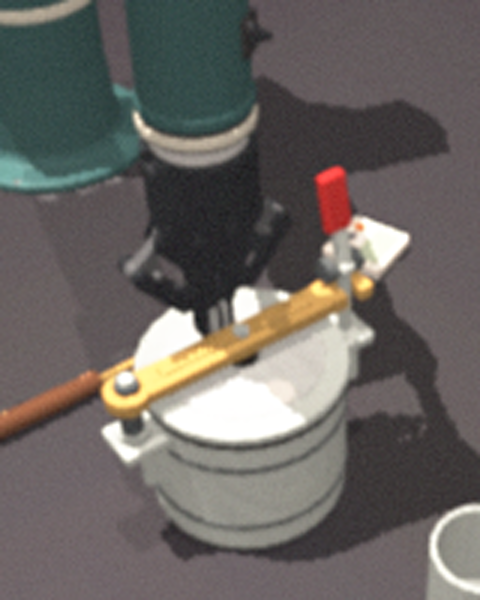

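Call:
{"method": "move_arm", "body": {
  "series": "0 0 0 0 0.1 0 -1; 0 0 0 0 0.25 -0.1 -1; 0 0 0 0 0.25 -0.4 -1; 0 0 0 0 0.25 -0.7 -1; 0 0 0 0 0.2 -1 -1; 0 0 0 0 -0.1 -1 -1; 0 0 0 0 -0.4 -1 -1; 0 0 0 0 -0.5 -1 -1"
}}

```text
time: 9.05
tool_pos: [0.5628, -0.0903, 0.2622]
tcp_rot: [-2.21, 2.23, -0.005]
wrist_force: [-0.3, -0.2, -0.9]
width: -0.001
```

```bash
python3 look.py 9; python3 -c "
from h import *
print(to([.6,.012,.3]))"
```

```text
9.05 [ 0.56280353 -0.09029453  0.26216524] [-0.30118091 -0.2311351  -0.89922311]
[-1.024 -0.381 -0.39 ]
```

View pics/side9.png

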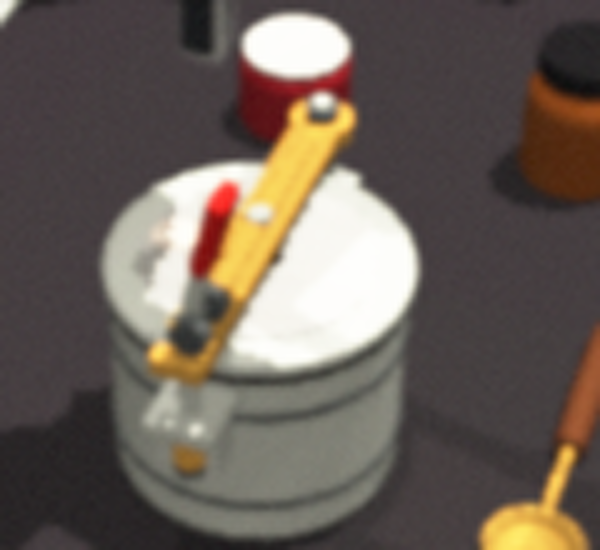

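View pics/scene9.png

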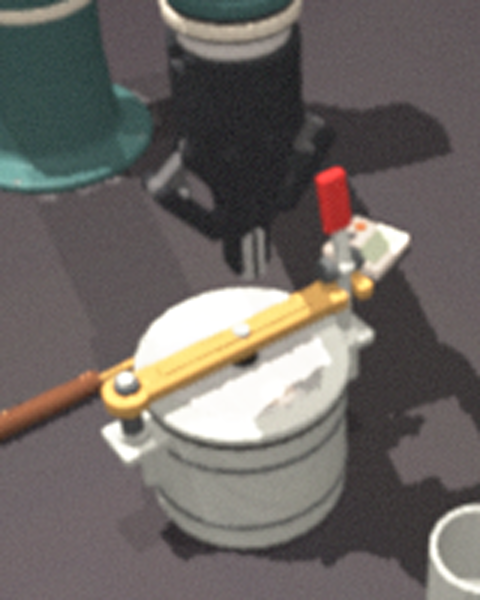

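```bash
python3 - <<'E'
from h import *
A=viewer.read_camera("side");B=viewer.read_camera("scene")
for d,l in((A,[("nut",304.6,170.8,.166),("mid",292,192.4,.157),("pin",280,213,.17)]),(B,[("nut",201.3,247,.166),("mid",241,230.3,.157)])):
    for n,u,v,z in l:print(n,ray(d,u,v,z).round(4))
p=json.load(open("fit.json"))
for s in(0,.06,.1):
    q=list(p);q[3]=s;print(s,[proj(d["K"],d["world_to_cam"],pts(q)[k]).round(1) for d in(A,B) for k in("mid","end")])
E
```

```text
nut [ 0.5305 -0.1697  0.166 ]
mid [ 0.5308 -0.0854  0.157 ]
pin [0.5216 0.0086 0.17  ]
nut [ 0.5357 -0.1738  0.166 ]
mid [ 0.5308 -0.0777  0.157 ]
0 [array([292.3, 194.1]), array([276. , 225.4]), array([239.4, 229.8]), array([279.6, 212. ])]
0.06 [array([294.5, 194.5]), array([281.1, 226.6]), array([237.9, 228.5]), array([276.2, 209.3])]
0.1 [array([295.9, 194.8]), array([284.5, 227.3]), array([236.8, 227.6]), array([273.8, 207.7])]
```

Call:
{"method": "move_arm", "body": {
  "series": "0 0 0 0 -0.1 -0.2 -1; 0 0 0 -0.2 -0.3 -0.4 -1; 0 0 0 -0.5 -0.4 -0.4 -1; 0 0 0 -0.8 -0.4 -0.4 -1; 0 0 0 -1 -0.4 -0.4 -1; 0 0 0 -1 -0.4 -0.4 -1; 0 0 0 -1 -0.4 -0.4 -1; 0 0 0 -1 -0.4 -0.4 -1"
}}

```text
time: 10.05
tool_pos: [0.6004, 0.0088, 0.3012]
tcp_rot: [2.21, -2.232, 0.0]
wrist_force: [0.4, 0.7, -0.5]
width: 0.002
```

```bash
python3 look.py 10; python3 - <<'E'
from h import *
import cv2
s=bot.read_state();d=viewer.read_camera("wrist");cv2.imwrite("pics/wrist10.png",d["pixels"][:,:,::-1])
T=wc(d,s);p=pts(json.load(open("fit.json")))
for k in("pin","grip","tip","nut"):print(k,proj(d["K"],T,p[k]).round(1))
E
```

```text
10.05 [0.60039356 0.00881894 0.30121319] [ 0.36071715  0.69159234 -0.51051467]
pin [270.  299.7]
grip [269.8 359.5]
tip [269.7 383.4]
nut [492.3 284.4]
```

View pics/side10.png

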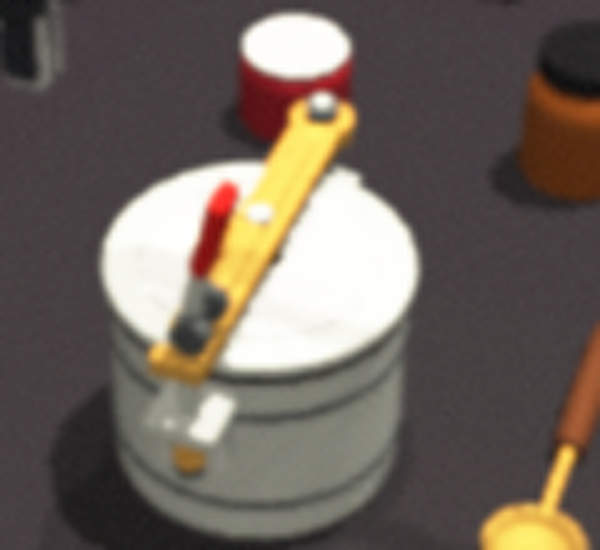

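View pics/scene10.png

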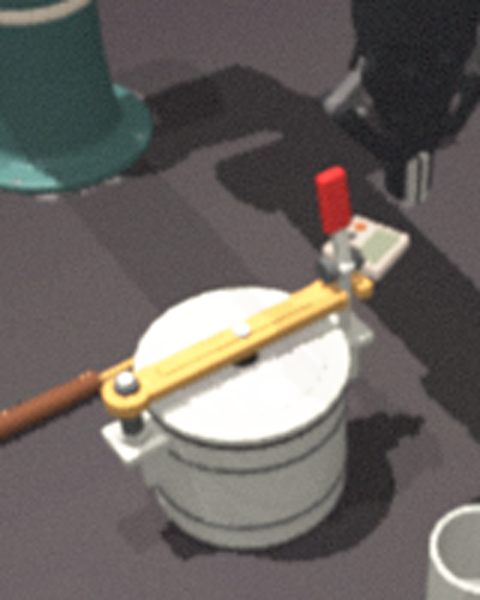

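View pics/wrist10.png

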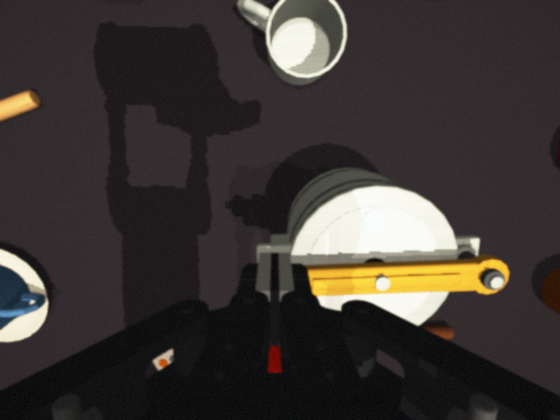

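```bash
python3 - <<'E'
from h import *
s=bot.read_state();print(to([.575,.010,.257]))
c=np.array([.522,.0088,.170]);a=.05
for l in np.arange(0,1.56,.15).tolist()+[1.47]:
    e=np.radians(84)-l;r=.062
    h=-r*np.cos(e)+.0055*np.sin(e)+.011; z=.17+r*np.sin(e)+.0055*np.cos(e)+.022
    t=np.array([c[0]+h*np.cos(a),c[1]+h*np.sin(a),z]);print(round(l,2),t.round(4),((t-[.575,.010,.257])*10).round(3))
E
```

```text
[-0.01   0.258  0.443]
0.0 [0.532  0.0093 0.2542] [-0.43  -0.007 -0.028]
0.15 [0.5227 0.0088 0.2534] [-0.523 -0.012 -0.036]
0.3 [0.5137 0.0084 0.2512] [-0.613 -0.016 -0.058]
0.45 [0.505  0.008  0.2476] [-0.7   -0.02  -0.094]
0.6 [0.4971 0.0076 0.2428] [-0.779 -0.024 -0.142]
0.75 [0.4899 0.0072 0.2368] [-0.851 -0.028 -0.202]
0.9 [0.4837 0.0069 0.2299] [-0.913 -0.031 -0.271]
1.05 [0.4786 0.0066 0.2221] [-0.964 -0.034 -0.349]
1.2 [0.4747 0.0064 0.2136] [-1.003 -0.036 -0.434]
1.35 [0.4721 0.0063 0.2046] [-1.029 -0.037 -0.524]
1.5 [0.4709 0.0062 0.1954] [-1.041 -0.038 -0.616]
1.47 [0.471  0.0063 0.1973] [-1.04  -0.037 -0.597]
```

Call:
{"method": "move_arm", "body": {
  "series": "0 0 0 0 0.1 0.2 -1; 0 0 0 0 0.2 0.4 -1; 0 0 0 -0.01 0.25 0.44 -1; 0 0 0 -0.01 0.25 0.44 -1; 0 0 0 -0.01 0.25 0.44 -1; 0 0 0 -0.01 0.25 0.44 -1; 0 0 0 -0.01 0.25 0.44 -1; 0 0 0 -0.01 0.25 0.44 -1"
}}

```text
time: 11.0
tool_pos: [0.5766, 0.0109, 0.258]
tcp_rot: [-2.211, 2.231, -0.001]
wrist_force: [-0.1, -0.4, 0.0]
width: 0.005
```

```bash
python3 look.py 11
```

```text
11.0 [0.57661148 0.01091108 0.25796945] [-0.07480595 -0.4039012   0.04950122]
```

View pics/side11.png

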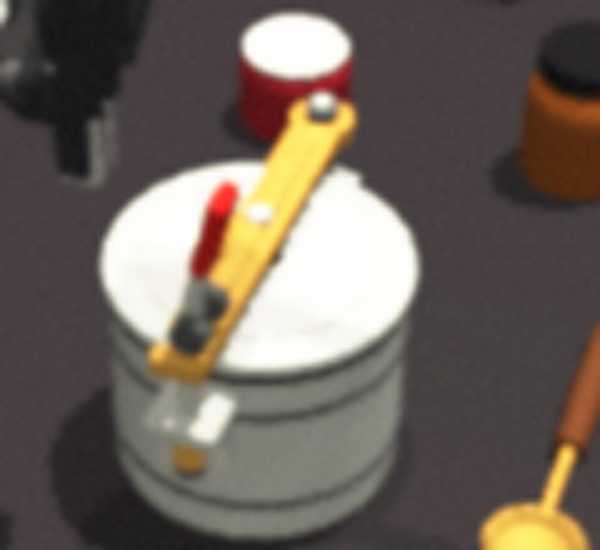

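View pics/scene11.png

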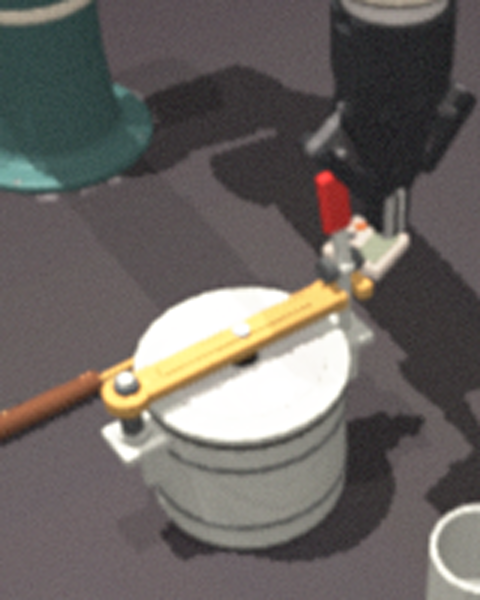

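Call:
{"method": "move_arm", "body": {
  "series": "0 0 0 0.01 0.2 0.02 -1; 0 0 0 0.01 0.36 0.04 -1; 0 0 0 0.02 0.45 0.04 -1; 0 0 0 0.02 0.54 0.045 -1; 0 0 0 0.02 0.62 0.065 -1; 0 0 0 0.03 0.69 0.09 -1; 0 0 0 0.03 0.73 0.12 -1; 0 0 0 0.03 0.73 0.12 -1"
}}

```text
time: 11.9
tool_pos: [0.5022, 0.0086, 0.2452]
tcp_rot: [2.211, -2.231, -0.001]
wrist_force: [-0.2, 0.4, 0.7]
width: 0.002
```

```bash
python3 look.py 12
```

```text
11.9 [0.50218191 0.00859244 0.24520119] [-0.20872055  0.37955782  0.67153394]
```

View pics/side12.png

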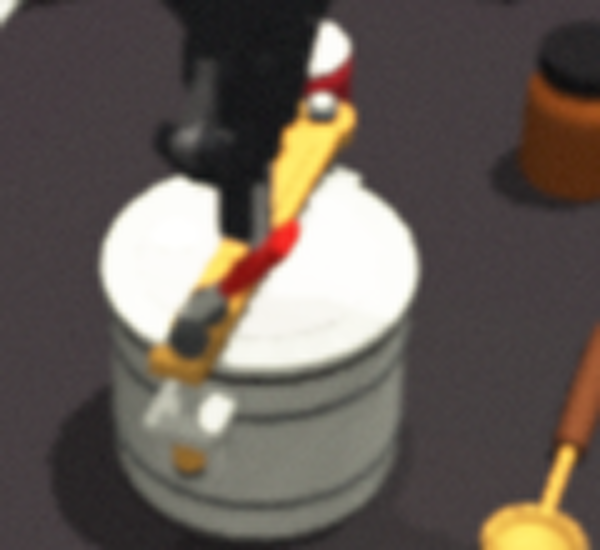

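View pics/scene12.png

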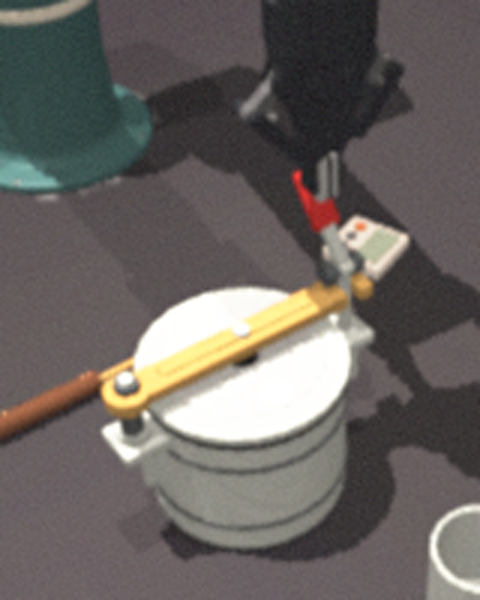

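Call:
{"method": "move_arm", "body": {
  "series": "0 0 0 0 0.06 0.04 -1; 0 0 0 0.01 0.12 0.085 -1; 0 0 0 0.01 0.155 0.12 -1; 0 0 0 0.02 0.185 0.155 -1; 0 0 0 0.02 0.21 0.19 -1; 0 0 0 0.02 0.235 0.23 -1; 0 0 0 0.02 0.255 0.27 -1; 0 0 0 0.02 0.27 0.31 -1"
}}

```text
time: 12.8
tool_pos: [0.4759, 0.0069, 0.2144]
tcp_rot: [-2.211, 2.231, -0.0]
wrist_force: [1.2, 2.0, 4.3]
width: 0.003
```

```bash
python3 look.py 13
```

```text
12.8 [0.47593967 0.00687846 0.21438138] [1.22821731 2.04350645 4.27168935]
```

View pics/side13.png

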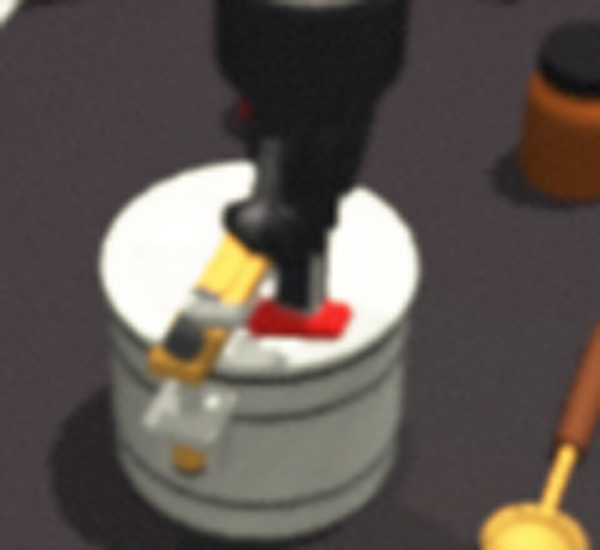

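View pics/scene13.png

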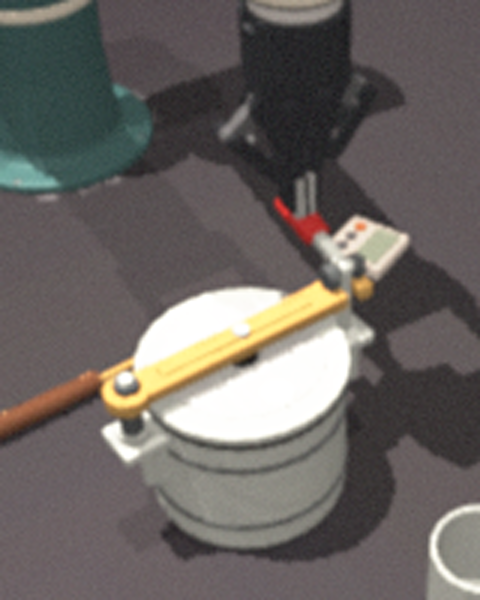

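Lever about 1.15 rad and going down well. Continue down in small steps.

Call:
{"method": "move_arm", "body": {
  "series": "0 0 0 0 0.01 0.03 -1; 0 0 0 0 0.02 0.06 -1; 0 0 0 0 0.025 0.09 -1; 0 0 0 0 0.03 0.12 -1; 0 0 0 0 0.035 0.14 -1; 0 0 0 0 0.035 0.16 -1; 0 0 0 0 0.035 0.17 -1; 0 0 0 0 0.035 0.17 -1"
}}

```text
time: 13.7
tool_pos: [0.4724, 0.0068, 0.1982]
tcp_rot: [2.211, -2.231, -0.0]
wrist_force: [-1.2, 0.5, 9.0]
width: -0.004
```

```bash
python3 look.py 14
```

```text
13.7 [0.4724115  0.00684971 0.19817657] [-1.22828528  0.51661914  8.98442148]
```

View pics/side14.png

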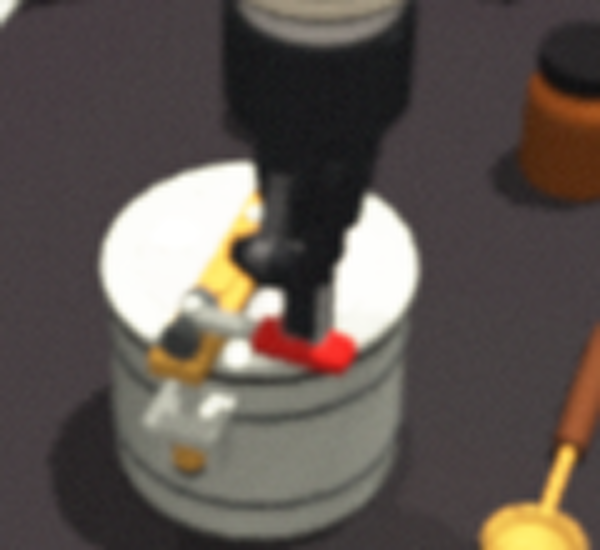

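View pics/scene14.png

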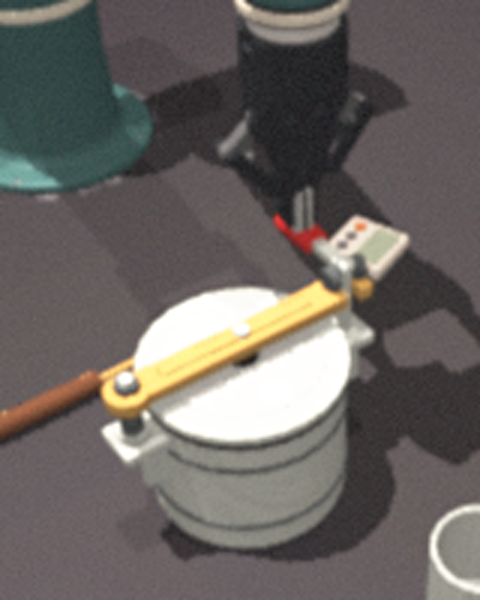

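Call:
{"method": "move_arm", "body": {
  "series": "0 0 0 0 0 0.005 -1; 0 0 0 0 0 0.01 -1; 0 0 0 0 0 0.015 -1; 0 0 0 0 0 0.02 -1; 0 0 0 0 0 0.025 -1; 0 0 0 0 0 0.025 -1; 0 0 0 0 0 0.025 -1; 0 0 0 0 0 0.025 -1"
}}

```text
time: 14.6
tool_pos: [0.4724, 0.0069, 0.1977]
tcp_rot: [2.211, -2.231, -0.0]
wrist_force: [-5.7, 2.2, 20.7]
width: -0.002
```

Call:
{"method": "move_arm", "body": {
  "series": "0 0 0 0 0 0.01 -1; 0 0 0 0 0 -0.05 -1; 0 0 0 0 0 -0.3 -1; 0 0 0 0 0 -0.6 -1; 0 0 0 0 0 -0.9 -1; 0 0 0 0 0.3 -1 -1; 0 0 0 0 0.6 -1 -1; 0 0 0 0 0.7 -1 -1"
}}

```text
time: 15.4
tool_pos: [0.3996, 0.0072, 0.2937]
tcp_rot: [2.209, -2.23, -0.003]
wrist_force: [0.2, -0.2, 0.5]
width: -0.0
```

```bash
python3 look.py 15; python3 - <<'E'
from h import *
import cv2
p=json.load(open("fit.json"));p[3]=0
for n in("side","scene"):
    d=viewer.read_camera(n);cv2.imwrite(f"pics/{n}full.png",d["pixels"][:,:,::-1])
    for l in(1.2,1.35,1.47):
        p[4]=l;print(n,l,proj(d["K"],d["world_to_cam"],pts(p)["tip"]).round(1),proj(d["K"],d["world_to_cam"],pts(p)["pin"]).round(1))
E
```

```text
15.4 [0.39957899 0.00721434 0.2937319 ] [ 0.19516865 -0.2168511   0.45461567]
side 1.2 [311.2 214.9] [278.8 213.8]
side 1.35 [311.9 219. ] [278.8 213.8]
side 1.47 [311.9 222.2] [278.8 213.8]
scene 1.2 [253.2 184.8] [273.4 208.3]
scene 1.35 [252.8 188.4] [273.4 208.3]
scene 1.47 [252.8 191.5] [273.4 208.3]
```

View pics/side15.png

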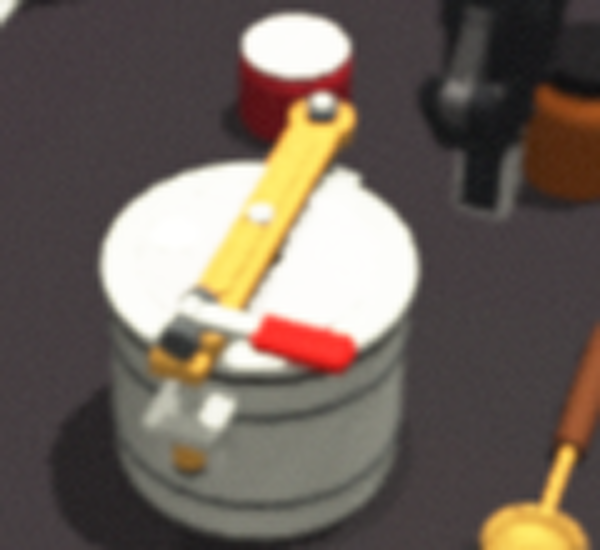

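View pics/scene15.png

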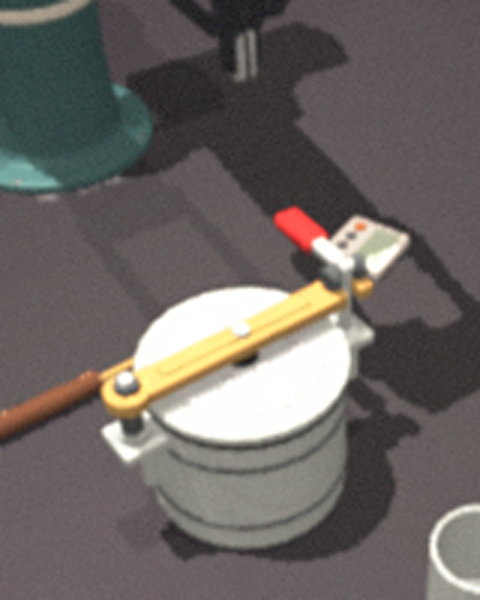

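View pics/sidefull.png

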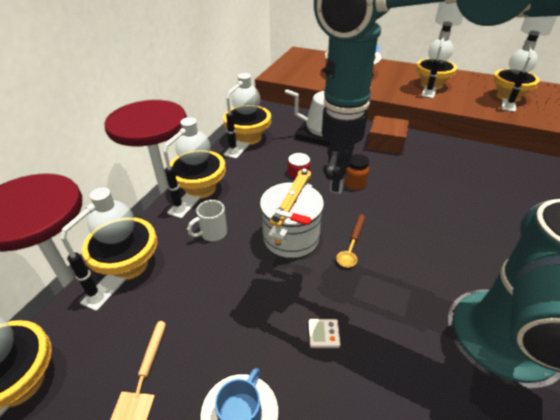

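```bash
python3 - <<'E'
from workcell import bot
print(bot.finish_job(), bot.read_state()["time"])
E
```

```text
the job is handed in; nothing more can be done
the job is handed in; nothing more can be done
```

The strap is home around the stud and the red lever is pushed fully down over it. I handed the job in at about 15.5 s of the 51 s; no verdict is reported.

- **Strap:** I pushed it round with the shut fingertips until it met the stud stop at about 9 N. Projecting the fitted model onto the camera pictures puts its angle at about 0 rad.
- **Lever:** I pushed it over and down to its stop, where the force rose to about 21 N. The fingertips stopped at the height of a level lever's upper face. The lever tip in the last pictures fits about 1.47 rad within 1–2 pixels. The stud's lift can't be seen in the pictures, so I take it from the lever being down on a closed strap.
- **Surroundings:** The canister showed no movement in the last pictures, and nothing else on the bar looked moved. The arm ended about 0.1 m away with the wrist force near zero.

One check disagreed early on. At the edge of the wrist picture the pivot nut read about 7 mm off the fit from the other two cameras. I kept the fit, because the strap's middle agreed to about 2 mm and the later contacts matched it.

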